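Clear the consulting desk and open the push-and-turn tablet bottle

TASK

Get the desk ready for a tablet count: first lay the highlighter pen flat in the long tray and stand the small vial upright in the square tray. Then open the tablet bottle in the stand: push its safety cap down, keep it down while twisting it anticlockwise until free, and lift it off. Finish while still holding the cap still and level in the gripper, straight over the bottle with its underside about 6 cm above the bottle's mouth, and leave everything else on the desk where it stands.

Things in the scene. Friction and masses are not known exactly. Their poses are not given: they have to be found in the camera images.
- bottle: amber tablet bottle with blank label, 64 mm wide, in a grey weighted stand (110 mm wide, 18 mm tall); both are fixed to the desk and cannot turn. Origin: on the bottle's axis at desk level, z up; its yaw does not matter. Shoulder 76 mm above the desk, open neck's mouth at 90 mm.
- cap: round white ribbed push-and-turn cap on the bottle, 48 mm wide, 32 mm tall, about 40 g; origin at the centre of its underside, z up, seated 82 mm above the desk (top at 114 mm). A spring (6 N at the start, 10.5 N at the bottom) keeps it up; it pushes down 6 mm at most. Grip its sides from above at any yaw; the upper 16 mm is solid; keep fingertips above the bottle's shoulder.
- neck (a point): centre of the bottle's mouth, under the cap, 90 mm above the desk. Bayonet lock: with the cap pushed down at least 4 mm it turns anticlockwise seen from above, and is blocked clockwise. Turned by 60 to 120 degrees (80 is good) it lifts straight off; short of 54 or past 130 degrees it stays hooked.
- marker: flat highlighter pen with a black cap end, lying on the desk, 120 mm long (along its x), 24 mm wide (y; 25 mm at the cap end), 14 mm thick, 30 g; origin in the middle of its underside, z up
- vial: small closed amber tablet vial with white lid, standing upright, 34 mm diameter, 62 mm tall, 40 g; origin at the centre of its underside, z up
- long_tray: long grey pen tray, 220 mm (x) by 100 mm (y), walls 22 mm tall and 4 mm thick, inner floor 4 mm above the desk, fixed; origin at the centre of its underside
- square_tray: square grey tray, 130 by 130 mm, walls 30 mm tall and 4 mm thick, inner floor 4 mm above the desk, fixed; origin at the centre of its underside
- mouse: black computer mouse, 100 x 58 x 34 mm, near the robot between the things to sort; loose, a bystander; origin at the centre of its underside
- stapler: black stapler, 130 x 34 x 49 mm; loose, a bystander; origin at the centre of its underside
- mug: white mug, 80 mm wide, 92 mm tall, handle at its +y; loose, a bystander; origin at the centre of its underside
- sanitizer: clear hand-gel pump bottle, 58 mm wide, 143 mm tall; loose, a bystander; origin at the centre of its underside
- notes: block of blank note paper, 76 x 76 x 22 mm; loose, a bystander; origin at the centre of its underside
- jar: glass jar with steel lid, 68 mm wide, 85 mm tall; loose, a bystander; origin at the centre of its underside
- seal: grey spring-loaded seal plug in the bottle's mouth, 20 mm wide, 8 mm tall, hidden under the cap; pushes the cap up, moves only up and down; origin at the centre of its underside, 90 mm above the desk at the start
Mind the look-alikes: they are no part of the job. Of the things that look like the marker, the smaller one is meant.

How it is judged:
On the way, in this order (a step that is already met when the one before it is completed fails the run):
1. pen lies in the long tray and vial stands in the square tray, both let go (x of marker in the frame of long_tray between -0.085 and 0.085 m and y of marker in the frame of long_tray between -0.04 and 0.04 m and z of marker in the frame of long_tray between 0 and 0.012 m and angle between each of marker, vial's own z axis and vertical below 0.2 rad and x of vial in the frame of square_tray between -0.055 and 0.055 m and y of vial in the frame of square_tray between -0.055 and 0.055 m and z of vial in the frame of square_tray between 0 and 0.012 m and linear speed of each of marker, vial below 0.03 m/s and contact force between the fingers and marker below 0.1 N and contact force between the fingers and vial below 0.1 N), for 0.2 s.
2. cap pushed down on the bottle by at least 3 mm (z of cap in the frame of bottle below 0.079 m and horizontal distance between cap and bottle below 0.006 m), for 0.05 s.
3. cap twisted free (about 50 to 130 degrees) while still on the neck (angle between the x axis of cap and the x axis of bottle, either way round above 0.87 rad and z of cap in the frame of bottle below 0.088 m and horizontal distance between cap and bottle below 0.006 m), for 0.05 s.
At the end, for the whole second after the job is handed in: Pen flat in the long tray, vial upright (0.2 rad) in the square tray, both let go and still. Cap held still in the fingers, underside 20 to 110 mm above the mouth, within 35 mm of the bottle's axis and 0.25 rad of level, touching neither bottle nor seal (all of step 1 and z of cap in the frame of bottle between 0.11 and 0.2 m and horizontal distance between cap and bottle below 0.035 m and angle between cap's own z axis and vertical below 0.25 rad and contact force between the fingers and cap above 1 N and contact force between cap and bottle below 0.05 N and contact force between cap and seal below 0.05 N and linear speed of cap below 0.02 m/s); the arm keeps its last pose, push and grip.
It fails at once if a bystander (mouse, stapler, mug, gel bottle, note block or jar) is shoved or knocked over: moved more than 30 mm (distance of any of mouse, stapler, mug, sanitizer, notes, jar from where it was at the start of the episode above 0.03 m).
It also fails if it takes over 67 s, if anything falls off the work surface, if the arm or the gripper's body presses on something with over 40 N, if the wrist force passes 120 N, or if a joint passes its speed limit or range.

ROBOT

A 6-joint arm with a two-finger parallel gripper is mounted at the origin on the work surface. World frame = base frame: x ahead of the robot, y to its left, z up, the work surface at z = 0. Lengths are in m, angles in rad, forces in N, time in s.
With the tool pointing down it reaches from about 0.275 to 0.85 m from the base axis. Payload 19 kg.
Tool frame: the origin (TCP) lies where the fingers leave the gripper's body, on its centre line; the fingertips stand 73 mm ahead of it and the grasp point (between the pads) lies 54 mm ahead of it; z points along the fingers, x is the direction in which the jaws open and shut, and the axes are right-handed (so a half turn about z gives the same grasp; the last joint's range is limited). The gripper opens to 85 mm and grips with 20 to 120 N. Pads are 22 mm wide; open, the fingers measure 114 mm over their backs; the gripper's body (76 mm by 85 mm) begins 54 mm behind the grasp point. The pads swing forward as they close: fully open they stand 13 mm farther back than shut.
Start: joints at [1.052, 0.15, 1.437, -0, 1.554, -0.134], TCP at [0.216, 0.533, 0.304] pointing down, gripper open.
Joint ranges: [-2.8, 2.8], [-0.68, 2.1], [0.12, 2.68], [-1.39, 4.53], [0.16, 2.79], [-2.81, 2.81]. Speed limits (rad/s): [1.89, 1.89, 2.22, 3.01, 3.01, 3.01].

INTERFACE

Orientations are given as a rotation vector (axis times angle).
In Python, from rig import bot, hand, planner, sense, snapshot, calibration, workorder, spotter gives the robot as it stands. Calls block until the motion is done:
- bot.reach(position, orientation): joint-space move of the TCP to a pose.
- bot.move_straight(position, rate=0.15, rotation=None): straight line of the TCP; rotation=None keeps the orientation; rate is the mean speed in m/s.
- bot.movej(angles): joint-space move.
- hand.release() and hand.close_gripper(f_grip=None): open the fingers fully, or close them until they stop; f_grip is the grip in N (None keeps the last).
- bot.sleep(seconds).
- planner.solve_ik(position, orientation): joint angles nearest the present ones, or None.
- sense(): the state.
- snapshot(name): name is "scene" or "top" or "wrist"; returns the picture (400x640x3 uint8, blue, green, red); there is no depth.
- calibration(name): a dict with "intrinsics" (3x3 intrinsics, pixels), "k1" (the pictures are not rectified: a ray, as slopes to the right and down, at radius r is drawn at 1 + k1 r^2 times it, then the intrinsics apply), "extrinsics" (4x4, takes a point from world to camera coordinates); the wrist camera has in their place "tool_from_camera" (4x4, takes a point from camera to tool coordinates, whose origin is the TCP and whose axes are the tool frame's). Camera axes: x right, y up, looking along -z (the intrinsics and any distortion apply to the point x, -y, -z); pixel columns grow to the right and rows downward; lengths in m; the calibration is good to about 2 mm. A picture is of the moment at which its call begins: read the wrist's pose just before it. calibration takes no time and is no camera call.
A pose or a line that the arm cannot do raises bot.PlanningError and nothing moves.
- workorder.close_job(): hands the job in, once; it reports no verdict.
Trained networks look in the newest picture that a camera, given by its name, has taken for a name from the list of things; names that differ only in an ending like _2 or _b are one class to them, and where a whole thing is asked for, a point or a joint stands for the part that bears it (a point fixed in the world has none). Each returns a list of dicts, best first, with "conf" (0 to 1); they miss things now and then, are a little off and sometimes report something else, mostly with a low value. They report only what shows in the picture. A call takes as long as a camera call. They do not tell look-alikes from the thing itself.
- spotter.recognise(camera, label): "position" ([row, column] in pixels, amid what is visible of it).
The state is a dict: "clock": time; "joints": joint angles; "qd": joint speeds; "effort": joint torques, N m; "tool_pos": TCP position; "eef_rot": TCP orientation; "wrist_force": force on the tool from outside, world axes, zero at the start; "ft_torque": the same for the moment, N m; "width": finger opening in m.
Only numpy, scipy, OpenCV 4.12 (cv2) and the standard library are available. Lean on these libraries where they do the work, as an engineer would, in place of code of your own. Each camera call takes 0.05 s, during which the arm holds its last target.

## Working session

There is one attempt and no reset: what is moved stays moved. The work goes in short steps, each a Python script; the robot and the scene stay as the last script left them, time stands still between calls to the robot, and variables do not carry over. Pictures are saved under pics/ and viewed, and the job is handed in when it is done.

```bash
ls; mkdir -p pics; python3 - <<'E'
from rig import *
from rig import bot,hand,sense,snapshot,calibration,spotter
import cv2,numpy as np
s=sense();print(s)
for c in ["scene","top","wrist"]:
    im=snapshot(c);cv2.imwrite(f"pics/{c}0.png",im)
    print(c,calibration(c))
    for l in ["bottle","cap","marker","vial","long_tray","square_tray","mouse","stapler","mug","sanitizer","notes","jar"]:
        if c=="wrist" : continue
        print(l,[(np.round(d["position"]).tolist(),round(d["conf"],2)) for d in spotter.recognise(c,l)])
print(sense()["clock"])
E
```

```text
pics
{'clock': 0.0, 'joints': array([ 1.05198316e+00,  1.50995550e-01,  1.43800736e+00,  8.78050379e-06,
        1.55377948e+00, -1.33993098e-01]), 'qd': array([ 0.00047196,  0.00034377,  0.00062628,  0.00100822,  0.00014304,
       -0.00110492]), 'effort': array([ 2.53425118e-03, -7.13070416e+01, -5.70889628e+01, -1.58143253e-04,
        8.69388808e-03, -1.13592380e-04]), 'tool_pos': array([0.21579046, 0.53281539, 0.30328175]), 'eef_rot': array([ 2.60481183e+00,  1.75536171e+00, -1.68123198e-03]), 'wrist_force': array([-0.06141148,  0.5320081 ,  0.25827182]), 'ft_torque': array([-0.04035055, -0.00946853, -0.01849214]), 'width': 0.0854591207697635}
scene {'intrinsics': array([[404.19818411,   0.        , 317.21899514],
       [  0.        , 404.19818411, 197.77399784],
       [  0.        ,   0.        ,   1.        ]]), 'k1': -0.007282754774628178, 'extrinsics': array([[-0.80593791,  0.59195701,  0.00714066,  0.4474642 ],
       [-0.38601811, -0.53462464,  0.75177558,  0.12051882],
       [ 0.44883639,  0.60312801,  0.65938039, -1.38883046],
       [ 0.        ,  0.        ,  0.    
[... 1262 characters left out ...]
0.73)]
mug [([102.0, 297.0], 0.91)]
sanitizer [([116.0, 378.0], 0.67)]
notes [([163.0, 258.0], 0.9)]
jar [([150.0, 409.0], 0.78)]
wrist {'intrinsics': array([[298.70428763,   0.        , 322.39401701],
       [  0.        , 298.70428763, 202.46435267],
       [  0.        ,   0.        ,   1.        ]]), 'k1': -0.02993773832192402, 'tool_from_camera': array([[ 9.99999907e-01, -2.21582645e-04,  3.70776714e-04,
         3.88946646e-04],
       [-1.04446242e-04, -9.56965026e-01, -2.90203253e-01,
        -7.36307533e-02],
       [ 4.19124352e-04,  2.90203188e-01, -9.56964960e-01,
        -7.05295086e-02],
       [ 0.00000000e+00,  0.00000000e+00,  0.00000000e+00,
         1.00000000e+00]])}
1.35
```

View pics/top0.png

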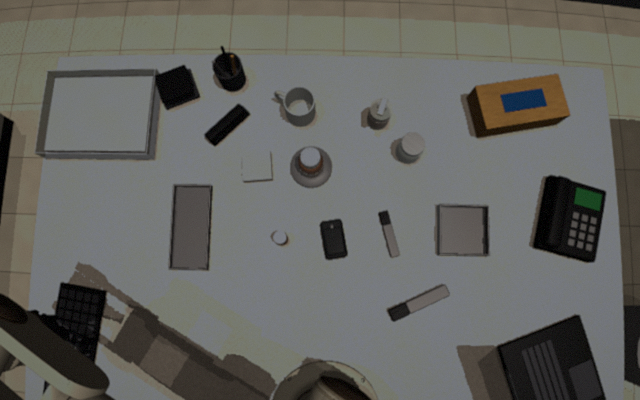

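View pics/scene0.png

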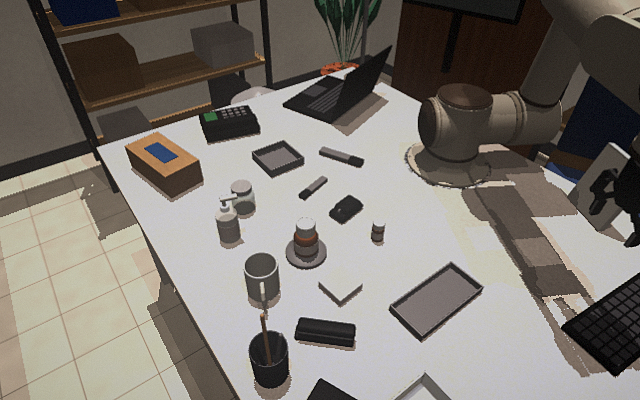

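The top view shows two pen look-alikes: A at (row 235, col 388), the shorter one, and B at (303, 417), the longer one. A should be the one meant, which I'll check with a crop and a length measurement. The vial is at (236, 280), the bottle with its cap at (156, 311), the mouse at (240, 331), the long tray at (228, 191) and the square tray at (230, 463).

```bash
cat > h.py <<'E'
import numpy as np,cv2
from scipy.spatial.transform import Rotation as R
from rig import bot,hand,planner,sense,snapshot,calibration,workorder,spotter
def ray(cam,rc,state=None):
    c=calibration(cam);K=np.array(c["intrinsics"])
    p=cv2.undistortPoints(np.array([[[rc[1],rc[0]]]],float),K,np.array([c["k1"],0,0,0.]))[0,0]
    d=np.array([p[0],-p[1],-1.])
    if "extrinsics" in c:
        T=np.linalg.inv(np.array(c["extrinsics"]))
    else:
        W=np.eye(4);W[:3,:3]=R.from_rotvec(state["eef_rot"]).as_matrix();W[:3,3]=state["tool_pos"]
        T=W@np.array(c["tool_from_camera"])
    d=T[:3,:3]@d
    return T[:3,3],d/np.linalg.norm(d)
def plane(r,z): o,d=r; return o+d*(z-o[2])/d[2]
def tri(rs):
    A=sum(np.eye(3)-np.outer(d,d) for o,d in rs);b=sum((np.eye(3)-np.outer(d,d))@o for o,d in rs)
    x=np.linalg.solve(A,b);return x,max(np.linalg.norm(np.cross(x-o,d)) for o,d in rs)
def project(cam,P,state=None):
    c=calibration(cam);K=np.array(c["intrinsics"])
    if "extrinsics" in c: T=np.array(c["extrinsics"])
    else:
        W=np.eye(4);W[:3,:3]=R.from_rotvec(state["eef_rot"]).as_matrix();W[:3,3]=state["tool_pos"]
        T=np.linalg.inv(W@np.array(c["tool_from_camera"]))
    q=T@np.append(P,1);q=np.array([q[0],-q[1],-q[2]])
    o=cv2.projectPoints(q[None],np.zeros(3),np.zeros(3),K,np.array([c["k1"],0,0,0.]))[0][0,0]
    return o[::-1]
def down(yaw):  # tool z down, tool x at angle yaw in world
    c,s=np.cos(yaw),np.sin(yaw)
    return R.from_matrix(np.array([[c,s,0],[s,-c,0],[0,0,-1.]])).as_rotvec()
E
python3 - <<'E'
from h import *
t=cv2.imread("pics/top0.png")
cv2.imwrite("pics/crop_pens.png",cv2.resize(t[195:335,340:500],None,fx=4,fy=4,interpolation=cv2.INTER_CUBIC))
pts={"bottle":((252,309),(167,313)),"cap":((226,306),(156,311)),"A":((187,311),(235,388)),"B":((157,342),(303,417)),"vial":((230,380),(236,280)),"lt":((301,438),(228,191)),"st":((158,275),(230,463)),"mouse":((208,348),(240,331)),"notes":((282,342),(163,258)),"jar":((198,241),(150,409)),"san":((223,228),(116,378)),"mug":((278,262),(102,297)),"stap":((328,322),(127,229))}
for k,(a,b) in pts.items():
    x,e=tri([ray("scene",a),ray("top",b)]);print(k,x.round(3),round(e,4))
# tray corners top rim ; pens ends
for n,z,l in [("lt",.022,[(185,174),(185,212),(269,209),(269,170)]),("st",.03,[(205,437),(205,488),(254,489),(254,436)]),("A",.014,[(211,383),(257,394)]),("B",.014,[(315,393),(290,446)])]:
    P=[plane(ray("top",p),z) for p in l];print(n,np.round(P,3).tolist(),[np.linalg.norm(P[i]-P[i-1]).round(3) for i in range(len(P))],np.mean(P,0).round(3))
print(calibration("top")["extrinsics"] is None, -np.array(calibration("top")["extrinsics"])[:3,:3].T@np.array(calibration("top")["extrinsics"])[:3,3])
E
```

```text
bottle [0.624 0.048 0.003] 0.0048
cap [0.629 0.049 0.105] 0.0017
A [ 0.457 -0.156  0.007] 0.0067
B [ 0.283 -0.225  0.011] 0.0013
vial [0.44  0.124 0.038] 0.0028
lt [0.459 0.357 0.001] 0.0003
st [ 0.472 -0.349  0.012] 0.0053
mouse [ 0.437 -0.006  0.019] 0.0015
notes [0.626 0.19  0.027] 0.0046
jar [ 0.675 -0.206  0.036] 0.0059
san [ 0.759 -0.123  0.049] 0.0041
mug [0.784 0.09  0.057] 0.0017
stap [0.731 0.265 0.021] 0.0053
lt [[0.568, 0.404, 0.022], [0.57, 0.304, 0.022], [0.355, 0.299, 0.022], [0.352, 0.399, 0.022]] [np.float64(0.216), np.float64(0.1), np.float64(0.215), np.float64(0.1)] [0.461 0.351 0.022]
st [[0.529, -0.274, 0.03], [0.531, -0.408, 0.03], [0.405, -0.406, 0.03], [0.404, -0.269, 0.03]] [np.float64(0.125), np.float64(0.134), np.float64(0.126), np.float64(0.137)] [ 0.467 -0.339  0.03 ]
A [[0.513, -0.137, 0.014], [0.396, -0.165, 0.014]] [np.float64(0.12), np.float64(0.12)] [ 0.454 -0.151  0.014]
B [[0.252, -0.163, 0.014], [0.315, -0.298, 0.014]] [np.float64(0.149), np.float64(0.149)] [ 0.283 -0.23   0.014]
False [0.33818338 0.01765605 1.23632387]
```

View pics/crop_pens.png

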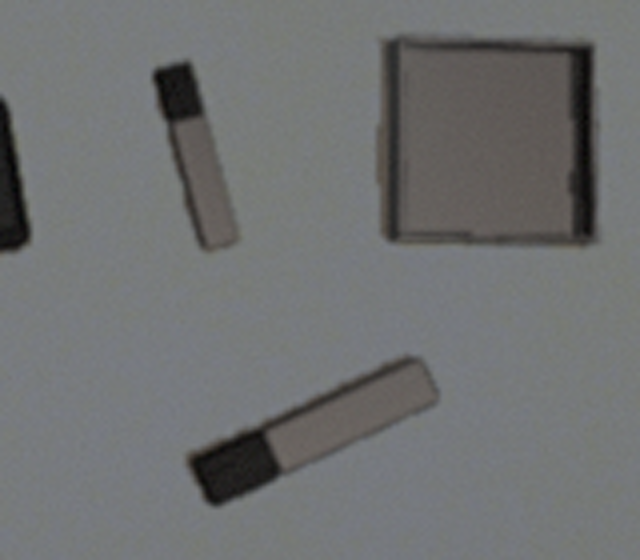

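View pics/wrist0.png

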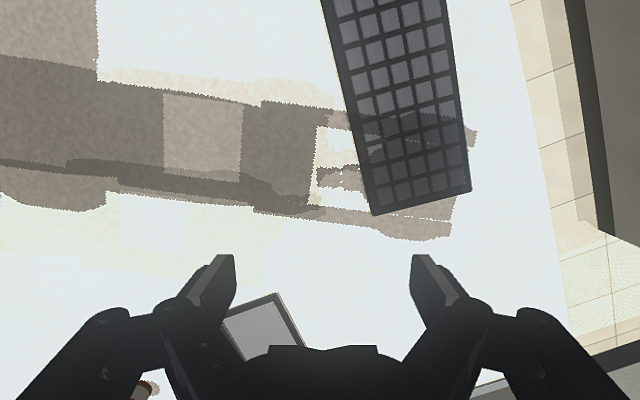

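The crop confirms it: pen A, the upper one by the square tray, measures 120 mm. Pen B, below it, measures 149 mm. So A is the marker. I'll hover over it and refine with the wrist camera.

```bash
python3 - <<'E'
from h import *
y=0.235-np.pi/2
bot.reach([0.454,-0.151,0.23],down(y))
s=sense();im=snapshot("wrist");cv2.imwrite("pics/w_pen.png",im)
print(s["clock"],s["tool_pos"],s["joints"].round(2),R.from_rotvec(s["eef_rot"]).as_matrix().round(3).tolist())
d=spotter.recognise("wrist","marker")
for q in d:print(q,plane(ray("wrist",q["position"],s),.014))
np.save("s_pen.npy",s,allow_pickle=True)
print(project("wrist",[.454,-.151,.014],s))
g=cv2.cvtColor(im,cv2.COLOR_BGR2GRAY)
E
```

```text
3.925 [ 0.45422188 -0.15050374  0.23006068] [-0.48 -0.01  1.76  0.    1.39  0.85] [[0.234, -0.972, 0.0], [-0.972, -0.234, 0.0], [-0.0, -0.0, -1.0]]
{'position': [181.7, 327.5], 'conf': 0.95} [ 0.46393806 -0.15329651  0.014     ]
{'position': [334.8, 369.9], 'conf': 0.9} [ 0.29794682 -0.24520542  0.014     ]
[190.69207863 322.8534555 ]
```

View pics/w_pen.png

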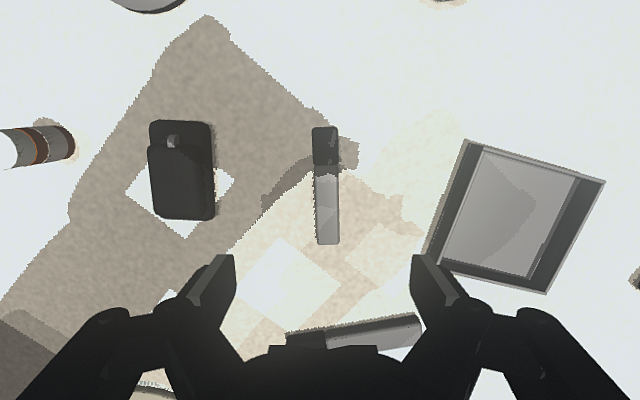

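The wrist view shows the pen with its black cap end at (127, 325) and its far end at (244, 329). The mouse is left at (170, 180) and the square tray right at (215, 525).

```bash
python3 - <<'E'
from h import *
s=np.load("s_pen.npy",allow_pickle=True).item()
a=[plane(ray("wrist",p,s),.014) for p in [(127,313),(127,337),(243,319),(243,339.5)]]
print(np.round(a,4))
c1=(a[0]+a[1])/2;c2=(a[2]+a[3])/2;print(c1,c2,np.linalg.norm(c1-c2),(c1+c2)/2,np.arctan2(*(c1-c2)[1::-1]))
for w,t in [((127,325),(211,383)),((243.5,329),(257,394)),((181.7,327.5),(235,388))]:
    print(tri([ray("wrist",w,s),ray("top",t)]))
# tray corners from wrist, outer rim z .03
P=[plane(ray("wrist",p,s),.03) for p in [(139,467),(181,606),(294,547),(260,428)]];print(np.round(P,3),np.mean(P,0))
E
```

```text
[[ 0.5115 -0.1277  0.014 ]
 [ 0.5168 -0.1494  0.014 ]
 [ 0.3981 -0.1603  0.014 ]
 [ 0.4031 -0.1812  0.014 ]]
[ 0.5141552  -0.13854191  0.014     ] [ 0.40060383 -0.17077654  0.014     ] 0.11803807051592943 [ 0.45737951 -0.15465923  0.014     ] 0.27660026435621327
(array([ 0.51391008, -0.13850646,  0.00601181]), np.float64(0.00022037017046895054))
(array([ 0.39641168, -0.16922795,  0.00532747]), np.float64(0.002551011926669054))
(array([ 0.45521196, -0.15586434, -0.02609778]), np.float64(0.00028142478706022744))
[[ 0.535 -0.264  0.03 ]
 [ 0.531 -0.41   0.03 ]
 [ 0.404 -0.41   0.03 ]
 [ 0.413 -0.27   0.03 ]] [ 0.47052092 -0.33861162  0.03      ]
```

```bash
python3 - <<'E'
from h import *
y=0.26-np.pi/2
o=down(y)
bot.reach([0.456,-0.154,0.12],o)
bot.move_straight([0.456,-0.154,0.080],rate=0.1)
hand.close_gripper(f_grip=40)
s=sense();print(s["clock"],s["tool_pos"],s["width"],s["wrist_force"])
bot.move_straight([0.456,-0.154,0.22],rate=0.25)
s=sense();print(s["clock"],s["width"],s["wrist_force"])
snapshot("top");im=snapshot("wrist");cv2.imwrite("pics/w_pen2.png",im)
bot.reach([0.460,0.352,0.22],down(0.02-np.pi/2))
s=sense();im=snapshot("wrist");cv2.imwrite("pics/w_lt.png",im);np.save("s_lt.npy",s,allow_pickle=True)
print(s["clock"],s["width"],s["joints"].round(2))
E
```

```text
5.6833 [ 0.45610652 -0.15406143  0.08038762] 0.022481045758439865 [-2.2263874   0.86781765  6.82866166]
6.3917 0.02261627146122876 [ 0.15447124 -0.16268617 -0.61056633]
8.325 0.02243816761622765 [ 0.52  0.2   1.55 -0.    1.39  2.07]
```

View pics/w_lt.png

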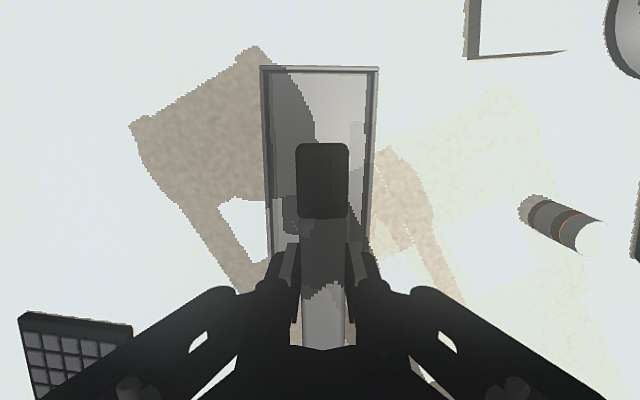

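The pen is held straight, its cap end at (180, 322), above the long tray, whose far rim corners are at (67, 261) and (67, 378).

```bash
python3 - <<'E'
from h import *
s=np.load("s_lt.npy",allow_pickle=True).item()
P=[plane(ray("wrist",p,s),.022) for p in [(67,261),(67,378),(200,265.5),(200,374)]]
print(np.round(P,4))
# height check: far corners, wrist vs top
for w,t in [((67,261),(185,212)),((67,378),(185,174))]: print(tri([ray("wrist",w,s),ray("top",t)]))
bot.move_straight([0.460,0.352,0.12],rate=0.25)
bot.move_straight([0.460,0.352,0.091],rate=0.08)
hand.release()
s=sense();print(s["clock"],s["width"],s["wrist_force"])
bot.move_straight([0.460,0.352,0.22],rate=0.3)
s=sense();im=snapshot("wrist");cv2.imwrite("pics/w_lt2.png",im);np.save("s_lt2.npy",s,allow_pickle=True)
print(s["clock"],s["wrist_force"],spotter.recognise("wrist","marker"))
E
```

```text
[[0.57   0.4045 0.022 ]
 [0.5719 0.3073 0.022 ]
 [0.4548 0.4046 0.022 ]
 [0.4567 0.3029 0.022 ]]
(array([ 0.69324545,  0.51799302, -0.74443844]), np.float64(0.04092874479391459))
(array([0.53813017, 0.34138245, 0.21714415]), np.float64(0.006942429691173212))
10.0667 0.08533956681726977 [-0.73214065 -0.16579507  0.14130681]
10.65 [ 0.20981097  0.13483555 -0.94941327] [{'position': [186.0, 325.1], 'conf': 0.8}]
```

View pics/w_lt2.png

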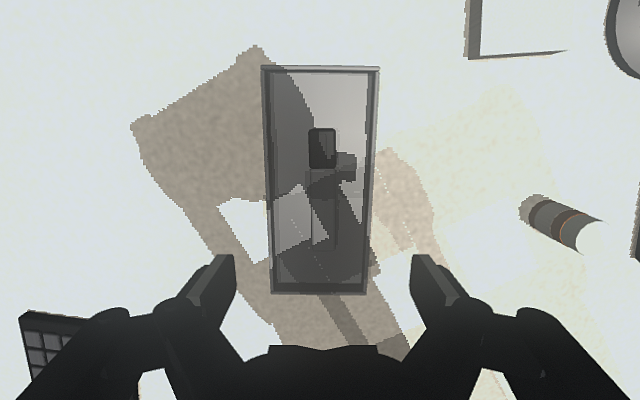

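The pen is down flat in the long tray: cap end at (148, 322), far end at about (250, 322), within the walls. The vial is next.

```bash
python3 - <<'E'
from h import *
print(tri([ray("wrist",(67,261),np.load("s_lt.npy",allow_pickle=True).item()),ray("top",(185,174))]))
bot.reach([0.44,0.124,0.26],down(-np.pi/2))
s=sense();im=snapshot("wrist");cv2.imwrite("pics/w_v.png",im);np.save("s_v.npy",s,allow_pickle=True)
d=spotter.recognise("wrist","vial")
print(s["clock"],s["joints"].round(2),d,project("wrist",[.44,.124,.062],s))
E
```

```text
(array([0.57071361, 0.40685594, 0.01151811]), np.float64(0.0007488675257608079))
11.675 [ 0.11 -0.08  1.76  0.    1.46  1.68] [{'position': [191.2, 327.5], 'conf': 0.91}] [195.41939569 323.25372195]
```

View pics/w_v.png

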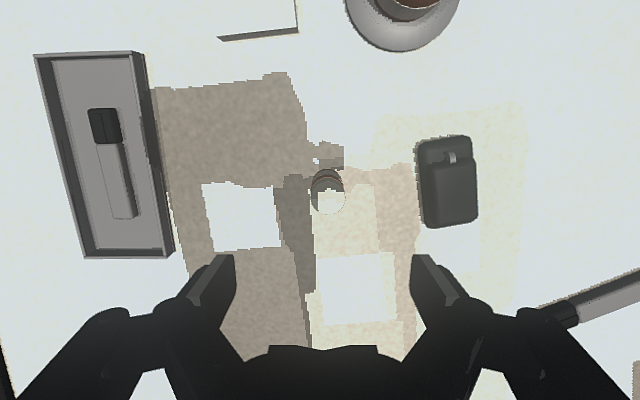

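The vial's white lid is at about (197, 328), between the jaws. The pen is clearly in the long tray at left.

```bash
python3 - <<'E'
from h import *
s=np.load("s_v.npy",allow_pickle=True).item();s2=np.load("s_lt2.npy",allow_pickle=True).item()
print(plane(ray("wrist",(197.5,328),s),.062))
print(tri([ray("wrist",(197.5,328),s),ray("top",(238,281))]),tri([ray("wrist",(197.5,328),s),ray("wrist",(240,594),s2)]))
im=cv2.imread("pics/w_v.png")[150:235,280:380];i2=cv2.imread("pics/top0.png")[215:265,255:305];i3=cv2.imread("pics/w_lt2.png")[180:270,500:620]
cv2.imwrite("pics/v_crop.png",np.hstack([cv2.resize(i,(260,260)) for i in(im,i2,i3)]))
E
```

```text
[0.43798437 0.11956583 0.062     ]
(array([0.43527318, 0.11865497, 0.05179529]), np.float64(0.0007413773496288799)) (array([0.4372846 , 0.11968493, 0.06255065]), np.float64(0.0008320828516399879))
```

View pics/v_crop.png

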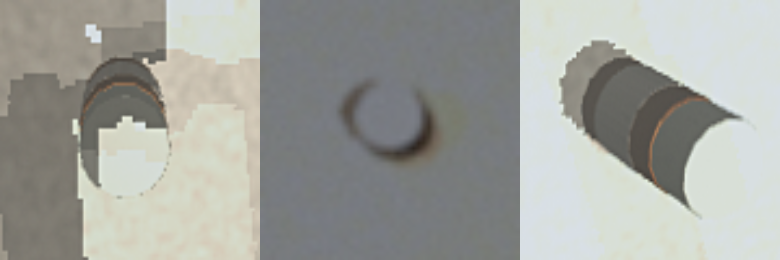

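```bash
python3 - <<'E'
from h import *
o=down(-np.pi/2); x,y=.4378,.1195
bot.move_straight([x,y,.16],rate=.25)
bot.move_straight([x,y,.106],rate=.1)
hand.close_gripper(f_grip=40)
s=sense();print(s["clock"],s["width"],s["tool_pos"])
bot.move_straight([x,y,.25],rate=.25)
bot.reach([.469,-.339,.25],o)
s=sense();im=snapshot("wrist");cv2.imwrite("pics/w_st.png",im);np.save("s_st.npy",s,allow_pickle=True)
print(s["clock"],s["width"],s["joints"].round(2))
E
```

```text
13.55 0.031974205597482125 [0.43797771 0.11952497 0.10640813]
15.9583 0.032262231370328215 [-0.76  0.18  1.51  0.    1.45  0.81]
```

View pics/w_st.png

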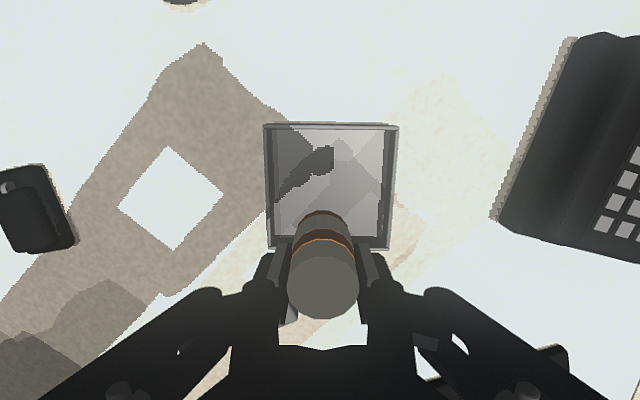

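The vial hangs upright in the jaws. The square tray's rim corners are at (124, 265), (126, 398), (249, 268) and (249, 391).

```bash
python3 - <<'E'
from h import *
s=np.load("s_st.npy",allow_pickle=True).item()
P=np.array([plane(ray("wrist",p,s),.03) for p in [(124,265),(126,398),(249,268),(249,391)]]);print(P.round(3).tolist(),P.mean(0))
print(tri([ray("wrist",(124,265),s),ray("top",(205,437))])[0],tri([ray("wrist",(126,398),s),ray("top",(205,488))])[0])
x,y=.469,-.339
bot.move_straight([x,y,.15],rate=.25)
bot.move_straight([x,y,.112],rate=.08)
hand.release()
s=sense();print(s["clock"],s["width"],s["wrist_force"])
bot.move_straight([x,y,.25],rate=.25)
s=sense();im=snapshot("wrist");cv2.imwrite("pics/w_st2.png",im)
print(s["clock"])
# go to bottle hover
bot.reach([.629,.049,.29],down(-0.75))
s=sense();im=snapshot("wrist");cv2.imwrite("pics/w_b.png",im);np.save("s_b.npy",s,allow_pickle=True)
print(s["clock"],s["joints"].round(2),spotter.recognise("wrist","cap"),project("wrist",[.629,.049,.114],s))
im=snapshot("top");cv2.imwrite("pics/top1.png",im)
E
```

```text
[[0.533, -0.284, 0.03], [0.531, -0.409, 0.03], [0.404, -0.28, 0.03], [0.404, -0.411, 0.03]] [ 0.46791061 -0.34606532  0.03      ]
[ 0.53217739 -0.27936278  0.00711373] [ 0.53146641 -0.40989348  0.02589672]
17.75 0.0855247248254116 [-0.17788535  0.74951297  0.62448359]
18.45
20.0583 [-0.05  0.27  1.32 -0.    1.55  0.71] [{'position': [201.7, 317.6], 'conf': 0.56}, {'position': [50.0, 421.3], 'conf': 0.25}] [201.08963601 321.33097377]
```

View pics/w_st2.png

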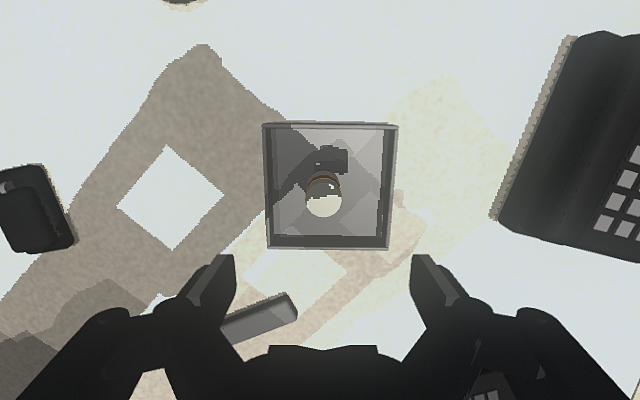

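View pics/w_b.png

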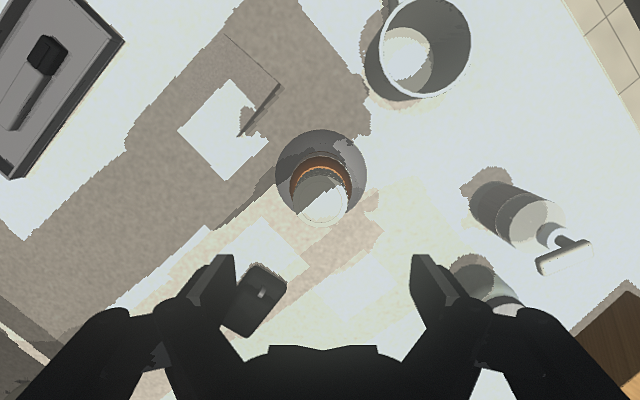

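The vial stands upright in the square tray at (195, 322). In the hover view the cap's top is at about (202, 322). I'll crop that to find its centre.

```bash
python3 - <<'E'
from h import *
im=cv2.imread("pics/w_b.png")[120:250,260:390];i2=cv2.imread("pics/top0.png")[130:200,280:350]
cv2.imwrite("pics/b_crop.png",np.hstack([cv2.resize(im,(390,390),interpolation=cv2.INTER_CUBIC),cv2.resize(i2,(390,390),interpolation=cv2.INTER_CUBIC)]))
E
```

```text
(no output)
```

View pics/b_crop.png

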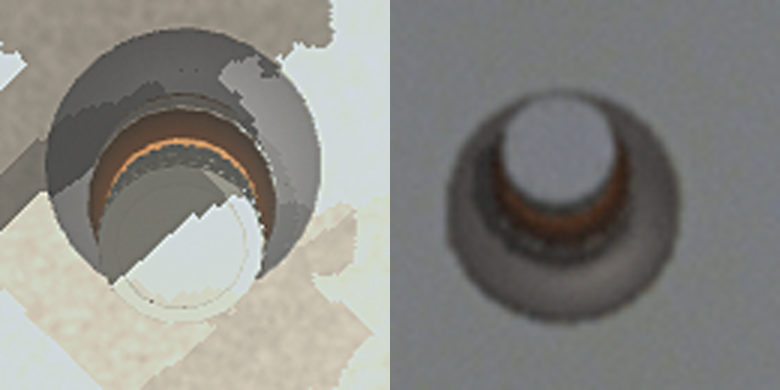

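```bash
python3 - <<'E'
from h import *
s=np.load("s_b.npy",allow_pickle=True).item()
w=ray("wrist",(201.3,320.3),s)
print(plane(w,.114),tri([w,ray("top",(156.6,310.2))]),plane(ray("wrist",(173.5,321),s),.018))
print(plane(ray("top",(156.6,310.2)),.114))
E
```

```text
[0.62822238 0.04946787 0.114     ] (array([0.62740841, 0.04927602, 0.11111972]), np.float64(0.00047088987156108453)) [0.63169787 0.05297101 0.018     ]
[0.62644137 0.04960889 0.114     ]
```

```bash
python3 - <<'E'
from h import *
x,y=.628,.0495
o=down(-.75)
bot.move_straight([x,y,.20],rate=.2)
bot.move_straight([x,y,.158],rate=.1)
s0=sense();print(s0["clock"],s0["wrist_force"].round(2),s0["tool_pos"].round(4))
hand.close_gripper(f_grip=80)
s=sense();print(s["clock"],s["width"],s["wrist_force"].round(2),s["ft_torque"].round(2),s["tool_pos"].round(4))
im=snapshot("wrist");cv2.imwrite("pics/w_g.png",im)
for dz in (.003,.0055):
    bot.move_straight([x,y,.158-dz],rate=.02)
    s=sense();print(s["clock"],s["width"],s["wrist_force"].round(2),s["ft_torque"].round(2),s["tool_pos"].round(4))
E
```

```text
21.375 [ 0.15 -0.63  0.25] [0.6282 0.0495 0.1586]
21.825 0.04594849441273298 [-1.28  0.28  6.97] [0.02 0.24 0.02] [0.6282 0.0495 0.1588]
22.175 0.045854134764347035 [-2.45  0.29  7.41] [0.03 0.34 0.02] [0.6282 0.0495 0.1559]
22.45 0.045647740753220596 [-2.24  0.38  9.67] [0.07 0.47 0.02] [0.6283 0.0495 0.1535]
```

View pics/w_g.png

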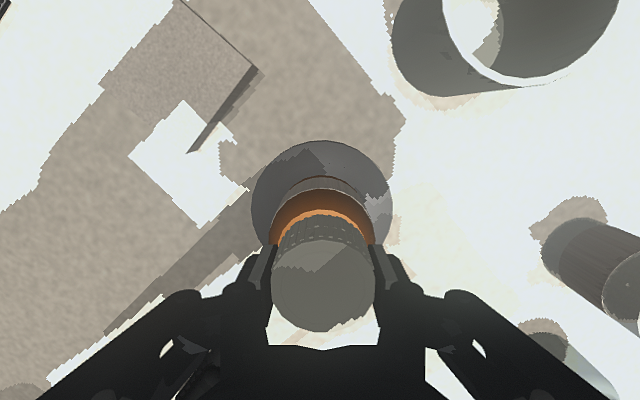

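The cap is gripped centrally at (285, 322), and the push force is rising along the spring curve (about 9.4 N). I'll push a little further, then twist.

```bash
python3 - <<'E'
from h import *
x,y=.628,.0495
def pr(t):
    s=sense();print(t,s["clock"].__round__(2),round(s["width"],4),s["wrist_force"].round(2),s["ft_torque"].round(2),s["tool_pos"].round(4),s["joints"][5].round(3))
bot.move_straight([x,y,.1513],rate=.02);pr("push")
for a in (10,20,40,60,80):
    bot.move_straight([x,y,.1513],rate=.02,rotation=down(-.75+np.radians(a)));pr(a)
im=snapshot("wrist");cv2.imwrite("pics/w_t.png",im)
E
```

```text
push 22.7 0.0458 [-6.29 -0.63 17.23] [0.07 1.12 0.02] [0.6283 0.0495 0.153 ] 0.706
10 23.02 0.0458 [-1.28  0.19 14.62] [0.1  0.31 0.08] [0.6287 0.0495 0.1531] 0.531
20 23.35 0.0459 [-0.13  2.59 14.51] [0.18 0.17 0.02] [0.6288 0.0496 0.1531] 0.357
40 23.85 0.0457 [-0.81  1.51 14.38] [0.15 0.21 0.02] [0.6287 0.0496 0.1531] 0.008
60 24.35 0.0455 [-0.96  1.77 15.09] [ 0.1   0.31 -0.02] [0.6287 0.0496 0.1531] -0.341
80 24.85 0.0457 [-3.68  1.74 16.27] [0.15 0.73 0.07] [0.6285 0.0497 0.1531] -0.69
```

View pics/w_t.png

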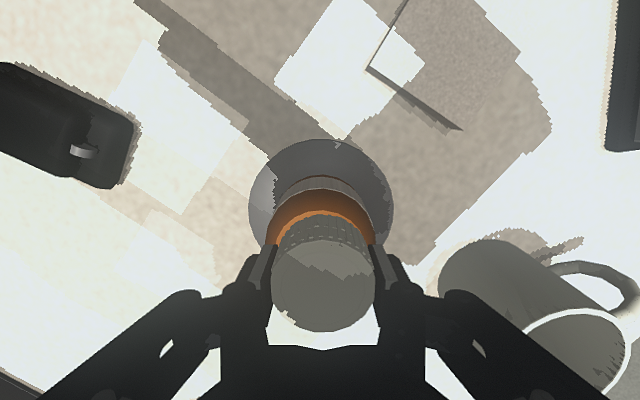

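The torque stayed tiny over the full 80°, so the cap turned with the gripper. Now I'll lift it, watching the force.

```bash
python3 - <<'E'
from h import *
x,y=.628,.0495
def pr(t):
    s=sense();print(t,s["clock"].__round__(2),round(s["width"],4),s["wrist_force"].round(2),s["tool_pos"].round(4))
    return s
for z in (.156,.160,.165,.175):
    bot.move_straight([x,y,z],rate=.04);s=pr(z)
    if s["wrist_force"][2]<-8: print("hooked?");break
else:
    bot.move_straight([x,y,.227],rate=.1);bot.sleep(.3);pr("up")
for c in("wrist","scene","top"): cv2.imwrite(f"pics/{c}_end.png",snapshot(c))
print({l:spotter.recognise("scene",l)[:2] for l in("cap","bottle")})
E
```

```text
0.156 25.17 0.0459 [-0.53  0.98  8.42] [0.6284 0.0497 0.1573]
0.16 25.42 0.0459 [0.28 0.46 4.71] [0.6283 0.0496 0.161 ]
0.165 25.69 0.046 [-0.84  0.1   0.69] [0.628  0.0495 0.1653]
0.175 26.09 0.0462 [ 0.61 -0.87 -0.13] [0.6281 0.0495 0.1753]
up 27.06 0.0459 [-0.22 -0.37 -0.36] [0.6279 0.0495 0.2266]
{'cap': [{'position': [206.7, 311.3], 'conf': 0.59}], 'bottle': [{'position': [251.5, 309.1], 'conf': 0.57}, {'position': [275.4, 260.5], 'conf': 0.57}]}
```

View pics/wrist_end.png

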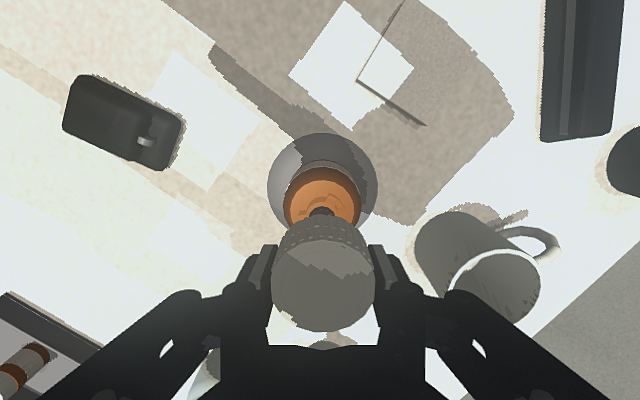

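View pics/scene_end.png

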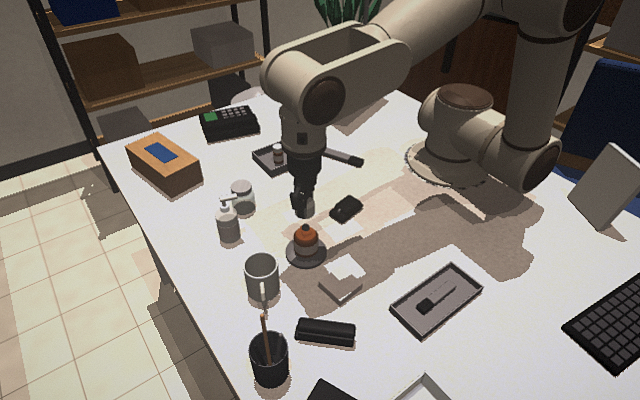

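View pics/top_end.png

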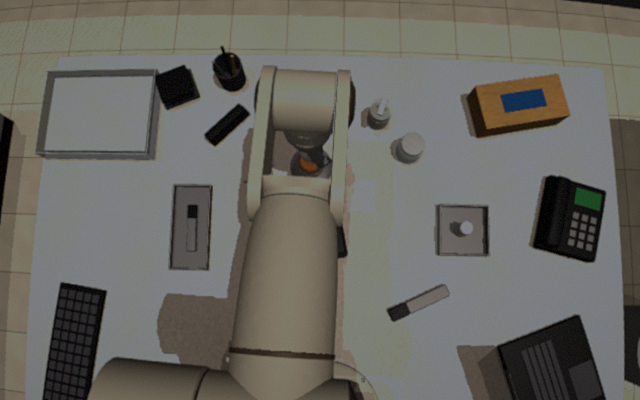

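The cap is off and level in the gripper at (206, 311) in the scene view, with the open bottle and its seal visible below it. The pen is in the long tray, at (228, 192) in the top view, and the vial stands in the square tray at (228, 466). The bystanders look unmoved.

```bash
python3 - <<'E'
from h import *
s=sense();print(s["clock"],s["width"],s["tool_pos"],abs(s["qd"]).max())
print(workorder.close_job())
E
```

```text
27.3083 0.046189048422458585 [0.62799351 0.04949976 0.22691709] 0.001608545867063627
the job is handed in; nothing more can be done
None
```

The job is done and handed in at 27.3 s of the 67 s allowed; no verdict was reported.

**What I did:** I laid the smaller pen (120 mm measured, the look-alike 149 mm) flat in the long tray and stood the vial in the square tray. I then gripped the cap, pushed it down to its stop (about 5.8 mm, 14–17 N) and twisted it 80° anticlockwise. It lifted off without hooking.

**Last checks:**
- **Cap:** It is held still and level (46 mm finger opening, joints at rest) straight over the bottle. Its underside is about 60 mm above the mouth, worked out from how far the tool rose rather than measured in a picture.
- **Pen, vial and bystanders:** The final pictures show the pen flat and the vial upright in their trays. The bystanders look unmoved by eye; I didn't measure them, and the arm partly hid the mouse, mug and notes in the top view.

**Measurements that disagreed:**
- **Square tray:** Two estimates of its centre differed by about 7 mm in y (-0.339 against -0.346). I used the first, which was well within the vial's tolerance.
- **Long tray rim:** A first height check gave nonsense because I had swapped two corners. Redone on one corner, it read about 12 mm against the stated 22 mm, so I set the heights there from the text.
- **Pen and square tray heights:** These height checks were also rough, by about 1 to 4 cm at worst. The vial's top (52 and 63 mm against 62) and the cap's (111 mm against 114) came closer.

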